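# Level the sowing stand and hold the spirit level down on it

### The arm

A 7-joint arm with a two-finger parallel gripper is mounted at the origin on the work surface. World frame = base frame: x ahead of the robot, y to its left, z up, the work surface at z = 0. Lengths are in m, angles in rad, forces in N, time in s.
With the tool pointing down it reaches from about 0.425 to 0.825 m from the base axis. Payload 3.6 kg.
Tool frame: the origin (TCP) lies where the fingers leave the gripper's body, on its centre line; the fingertips stand 73 mm ahead of it and the grasp point (between the pads) lies 54 mm ahead of it; z points along the fingers, y is the line along which they close (so a half turn about z gives the same grasp; the last joint's range is limited). The gripper opens to 85 mm and grips with 20 to 120 N. Pads are 22 mm wide; open, the fingers measure 114 mm over their backs; the gripper's body (76 mm by 85 mm) begins 54 mm behind the grasp point. The pads swing forward as they close: fully open they stand 13 mm farther back than shut.
Start: joints at [1.216, 0.615, -0.013, 1.423, 0.008, 1.103, -0.04], TCP at [0.209, -0.615, 0.304] pointing down, gripper open.
Joint ranges: [-3.12, 3.12], [-0.3, 2.06], [-1.34, 1.32], [0.26, 2.42], [-1.36, 4.5], [0.01, 1.98], [-2.84, 2.84]. Speed limits (rad/s): [2.79, 2.79, 3.14, 3.14, 3.14, 3.14, 3.14].

### API

Orientations are given as a unit quaternion [x, y, z, w].
In Python, from station import arm, snapshot, camera_info, ticket gives the robot as it stands. Calls block until the motion is done:
- arm.movep(position, orientation): joint-space move of the TCP to a pose.
- arm.line_to(position, velocity=0.15, ori=None): straight line of the TCP; ori=None keeps the orientation; velocity is the mean speed in m/s.
- arm.move_j(angles): joint-space move.
- arm.move_gripper(opening, effort=None): opening from 0.0 (shut) to 1.0 (fully open); effort is the grip in N (None keeps the last); returns when the fingers have stopped.
- arm.pause(seconds).
- arm.ik(position, orientation): joint angles nearest the present ones, or None.
- snapshot(name): name is "scene" or "top"; returns the picture (384x512x3 uint8, blue, green, red); there is no depth.
- camera_info(name): a dict with "fx", "fy", "cx", "cy" (pixels), "R" (3x3) and "t" (3): a world point X has camera coordinates R X + t. Camera axes: x right, y down, z forward; pixel columns grow to the right and rows downward; lengths in m; the calibration is good to about 2 mm. A picture is of the moment at which its call begins. camera_info takes no time and is no camera call.
A pose or a line that the arm cannot do raises arm.MotionError and nothing moves.
- ticket.finish_job(): hands the job in; it is judged then, once.
Readings, each from a call of its own:
- arm.read_time(): time.
- arm.read_joint_positions(): joint angles.
- arm.read_dq(): joint speeds.
- arm.read_effort(): joint torques, N m.
- arm.read_tool_pos(): TCP position.
- arm.read_eef_rot(): TCP orientation.
- arm.read_ft_force(): force on the tool from outside, world axes, zero at the start.
- arm.read_wrist_torque(): the same for the moment, N m.
- arm.read_opening(): opening from 0.0 (shut) to 1.0 (fully open).
- arm.read_finger_force(): force on a finger pad.
Only numpy, scipy, OpenCV 4.12 (cv2) and the standard library are available. Lean on these libraries where they do the work, as an engineer would, in place of code of your own. Each camera call takes 0.05 s, during which the arm holds its last target. There are 200 camera calls.

### The job

Get the sowing stand level for sowing: swing its blue folding leg all the way out until it clicks into its end detent, then lay the yellow spirit level lengthwise on the bare metal strip of the deck, in line with the line from the two fixed feet to the leg, and let go of it. Then wind the handwheel on the leg's levelling foot until the bubble sits between the two lines, and finally press the spirit level down flat on the deck with a light, steady push, the bubble still between its lines. Finish while still pressing it; do not let go, and leave the pot, the tub and the jar alone.

Things in the scene. Friction and masses are not known exactly. Their poses are not given: they have to be found in the camera images.
- level: Yellow spirit level, black ends, 200 x 24 x 46 mm high, 0.35 kg, loose, first flat on the bench. Origin: centre of its underside; x along it, z up. The middle 64 mm of its top is a window open to above, floor 24 mm up, with a green vial (top 41 mm up) and a pale 14 mm bubble; the solid top, 46 mm up, runs from 32 to 100 mm either side of the middle. Sides flat, 24 mm apart.
- bubble (a joint): Position of the bubble along the level's own x, m; 0 is central between the two black lines, which stand at +-10 mm, so the 14 mm bubble lies between them within +-0.003. It floats to the higher end: 1 mm for every milliradian of tilt, stops at +-14 mm, and takes about 1.5 s to settle.
- deck: The stand's deck, aluminium plate 300 (x) x 340 mm (y), top 75 mm above the bench (up to 8 mm less at the leg's end at the start); only its tilt moves. y runs from the leg's end to the end with two fixed feet, z up. Origin: between those feet, 10 mm up, 150 mm from the middle. On its -x part a fixed plug tray with soil, 176 x 288 mm, seedlings to 60 mm high; its edge is 63 mm from strip.
- strip (a point): Middle of the bare strip on the deck's top, where the level is to lie along y; axes as the deck's. The strip is 110 mm wide (x), 340 mm long (y). Two tray stops, 10 mm high, stand at the tray's edge, 59 mm to -x of this point.
- leg (a joint): Swing of the blue leg, rad: 0 folded (pointing along the deck's +x), 1.571 fully out against its stop (along the deck's -y, away from the deck); it turns clockwise seen from above. Stays where left (about 0.25 N m). From 1.32 to 1.46 a spring plunger with a red knob rides up over a bump (about 1 N m), then drops behind it and holds the leg at its stop.
- leg_pivot (a point): On the leg's upright swing axis, at the height of the leg's upper face, 75 mm above the bench.
- leg_grip (a point): Middle of the leg's upper face, 85 mm out from the pivot. The leg is a blue bar, 22 mm wide, 24 mm deep (underside 51 mm above the bench), straight from the pivot to the screw at 200 mm. The red plunger knob, 15 mm wide, stands 45 mm from the pivot, up to 18 mm above the leg; the handwheel's rim reaches in to 153 mm from the pivot, its handle (top 160 mm above the bench) to 155 mm.
- wheel (a point): Centre of the black handwheel's upper face (rim radius 47 mm, 112 mm above the bench), on the upright levelling screw at the leg's outer end, 200 mm from the pivot. Clockwise seen from above raises this end: one turn moves the bubble about 8.6 mm. At the start this end is low by 0.8 to 1.5 turns. Turns at 0.04 N m, stays where left, no stop within 0.8 turn past level.
- grip (a point): On the axis of the red crank handle at the height to grip, 15 mm below its top, 33 mm above the wheel's upper face. The handle is an upright cylinder, 18 mm thick, 45 mm tall, 36 mm from the wheel's axis, and spins freely on its pin: hold it and carry it round the wheel's axis in a circle.
- pot: Bystander: terracotta pot, 90 mm wide, 85 mm high, origin under its middle.
- tub: Bystander: white open tub, 100 mm wide, 50 mm high, origin under its middle.
- jar: Bystander: amber seed jar with red lid, 60 mm wide, 75 mm high, origin under its middle.

How it is judged:
By the outcome, as a careful person would: the job done as asked, in the order asked, and still so for the second after the job is handed in, while the arm keeps its last pose, push and grip.
It also fails if it takes over 72 s, if anything falls off the work surface, if the arm or the gripper's body presses on something with over 40 N, if the wrist force passes 120 N, or if a joint passes its speed limit or range.

## Working session

There is one attempt and no reset: what is moved stays moved. The work goes in short steps, each a Python script; the robot and the scene stay as the last script left them, time stands still between calls to the robot, and variables do not carry over. Pictures are saved under pics/ and viewed, at most 10 in all, crops included, and the job is handed in when it is done.

```bash
ls; mkdir -p pics; python3 - <<'E'
from station import arm,snapshot,camera_info
import cv2,numpy as np
for n in("scene","top"):
    im=snapshot(n);cv2.imwrite(f"pics/{n}0.png",im)
    c=camera_info(n);print(n,{k:np.round(v,3).tolist() for k,v in c.items()})
print(arm.read_time(),arm.read_tool_pos(),arm.read_eef_rot())
E
```

```text
pics
scene {'fx': 441.994, 'fy': 441.994, 'cx': 259.171, 'cy': 186.364, 'R': [[-0.457, 0.889, 0.009], [0.498, 0.264, -0.826], [-0.737, -0.373, -0.564]], 't': [0.318, -0.229, 1.933]}
top {'fx': 395.492, 'fy': 395.492, 'cx': 255.635, 'cy': 183.743, 'R': [[-0.02, -1.0, -0.007], [-0.974, 0.021, -0.224], [0.224, 0.002, -0.975]], 't': [-0.024, 0.622, 1.198]}
0.1 [ 0.20910442 -0.61489217  0.30283961] [ 9.86593938e-01  1.63190182e-01 -1.99624356e-04 -1.15149142e-03]
```

View pics/scene0.png

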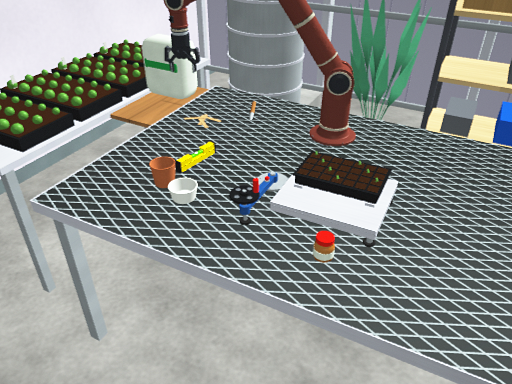

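View pics/top0.png

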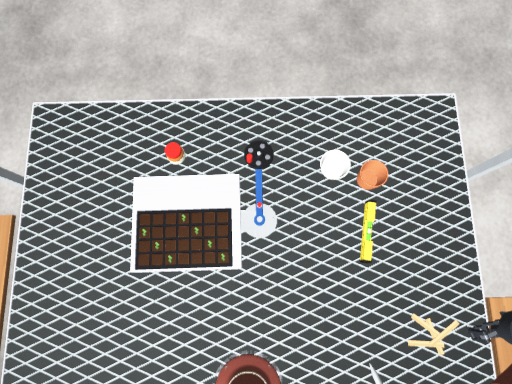

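The scene view shows the stand at about (340,190), the leg with the wheel at (243,195), and the level at (197,157). In the top view the deck spans (133–240, 176–270), with its bare strip on the far (+x) side. The leg runs from the pivot at (260,220) to the wheel at (259,154), the handle is at (249,158), and the level is at (368,232).

```bash
cat > h.py <<'E'
from station import arm,snapshot,camera_info
import cv2,numpy as np
from scipy.spatial.transform import Rotation as Rn
C={n:{k:np.array(v) for k,v in camera_info(n).items()} for n in("scene","top")}
def ray(n,p):
    c=C[n];d=np.array([(p[0]-c['cx'])/c['fx'],(p[1]-c['cy'])/c['fy'],1.])
    return -c['R'].T@c['t'], c['R'].T@d
def onz(n,p,z):
    o,d=ray(n,p);return o+d*(z-o[2])/d[2]
def tri(p,q):
    """top pixel p, scene pixel q -> point, ray gap"""
    (o,d),(a,b)=ray("top",p),ray("scene",q)
    s=np.linalg.lstsq(np.c_[d,-b],a-o,rcond=None)[0]
    u,v=o+s[0]*d,a+s[1]*b
    return (u+v)/2,np.linalg.norm(u-v)
def proj(n,X):
    c=C[n];v=c['R']@X+c['t'];return np.array([c['fx']*v[0]/v[2]+c['cx'],c['fy']*v[1]/v[2]+c['cy']])
def mask(im,lo,hi):
    return cv2.inRange(cv2.cvtColor(im,cv2.COLOR_BGR2HSV),np.array(lo),np.array(hi))
def blobs(m,amin=5):
    k,l,st,ce=cv2.connectedComponentsWithStats(m)
    return [(st[i].tolist(),np.round(ce[i],1).tolist()) for i in range(1,k) if st[i][4]>=amin]
RED=((0,190,90),(6,255,255));YEL=((22,150,110),(33,255,255));BLU=((100,150,60),(120,255,255));GRN=((45,150,80),(75,255,255))
def down(yaw):
    """tool pointing down, finger closing line at angle yaw from world x"""
    y=np.array([np.cos(yaw),np.sin(yaw),0]);z=np.array([0,0,-1.]);return Rn.from_matrix(np.c_[np.cross(y,z),y,z]).as_quat()
E
python3 - <<'E'
from h import *
T=cv2.imread("pics/top0.png");S=cv2.imread("pics/scene0.png")
for n,im in(("top",T),("scene",S)):
    for nm,c in(("RED",RED),("YEL",YEL),("BLU",BLU),("GRN",GRN)):
        print(n,nm,[b for b in blobs(mask(im,*c)) if (n=="top" and b[0][1]<290 and b[0][0]<400 and b[0][0]>110) or (n=="scene" and 140<b[0][1]<270 and b[0][0]>140)])
a=cv2.resize(T[130:280,120:390],None,fx=2.9,fy=2.9,interpolation=cv2.INTER_CUBIC)[:, :800]
cv2.imwrite("pics/ct.png",a)
cv2.imwrite("pics/cs.png",cv2.resize(S[135:275,145:405],None,fx=3,fy=3,interpolation=cv2.INTER_CUBIC)[:,:800])
E
```

```text
top RED [([165, 142, 16, 17, 198], [172.8, 150.0]), ([247, 154, 5, 9, 40], [249.0, 157.9]), ([258, 203, 3, 3, 6], [259.2, 203.8])]
top YEL [([360, 202, 16, 59, 263], [365.4, 229.7]), ([373, 213, 2, 5, 5], [373.8, 215.0]), ([370, 244, 3, 7, 10], [371.0, 246.9])]
top BLU [([255, 169, 8, 35, 207], [258.5, 185.2]), ([255, 208, 10, 17, 84], [259.4, 215.8])]
top GRN [([368, 222, 3, 6, 16], [369.0, 224.4]), ([367, 233, 3, 8, 15], [368.0, 236.3])]
scene RED [([265, 177, 3, 3, 9], [266.0, 178.0]), ([253, 178, 5, 15, 69], [255.1, 185.3]), ([316, 231, 19, 16, 244], [324.7, 238.4])]
scene YEL [([176, 141, 39, 31, 439], [196.6, 156.3])]
scene BLU [([258, 173, 19, 26, 167], [266.5, 184.6]), ([239, 200, 18, 15, 118], [245.7, 207.9])]
scene GRN [([191, 150, 12, 7, 27], [196.7, 152.8]), ([329, 167, 3, 3, 6], [329.8, 168.2]), ([367, 169, 3, 4, 7], [367.7, 170.7]), ([337, 176, 2, 3, 5], [337.6, 176.8]), ([376, 178, 2, 3, 5], [376.6, 179.0])]
```

View pics/ct.png

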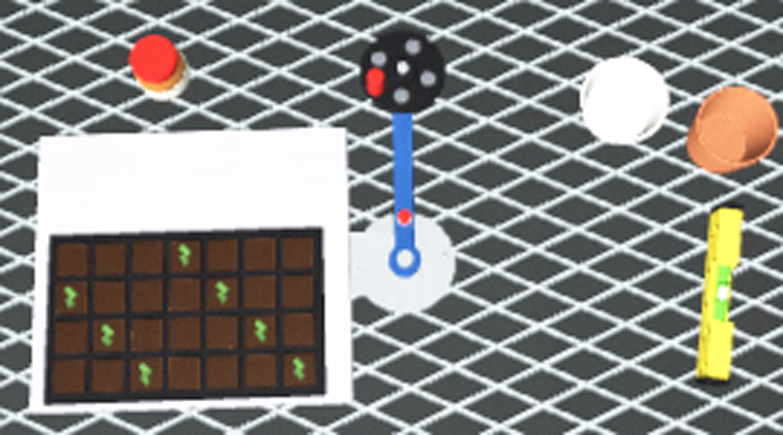

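View pics/cs.png

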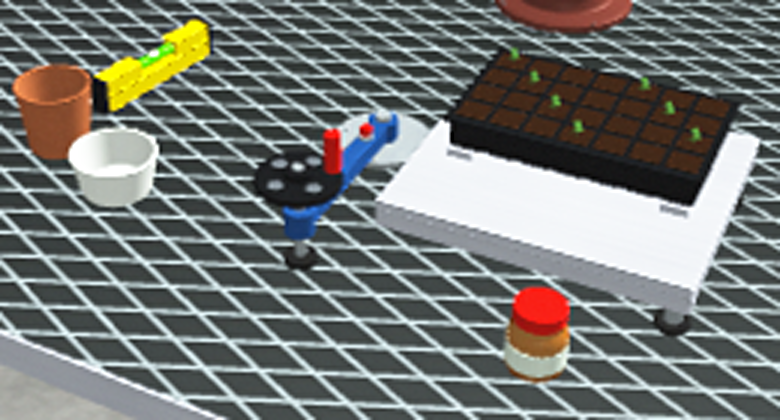

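The top crop gives the deck corners at (40,137), (346,128), (352,403) and (30,412), the pivot at (404,260), the hub at (403,68), and the level from (728,208) to (715,380). The scene crop gives deck corners at (378,208), (692,292) and (757,143), the pivot at (384,117) and the hub at (298,167).

```bash
python3 - <<'E'
from h import *
ct=lambda x,y:(x/2.9+120-.33,y/2.9+130-.33)
cs=lambda x,y:(x/3+145-.33,y/3+135-.33)
for n,p,q in [("FR",ct(346,128),cs(378,208)),("FL",ct(40,137),cs(692,292)),("NL",ct(30,412),cs(757,143)),("pivot",ct(404,258),cs(384,117)),
 ("hub",ct(403,68),cs(298,167)),("handle",(249,157.9),(255.1,185.3)),("knob",(259.2,203.8),(266,178)),("green",(368.6,230),(196.7,152.8))]:
    X,g=tri(p,q);print(n,X.round(4),round(g,4))
T=cv2.imread("pics/top0.png")
# yellow+dark ends mask of top face, level line at z=.046
m=mask(T,(22,140,190),(33,255,255));m[:,:350]=0;m[:,390:]=0;m[:190]=0
pts=np.argwhere(m)[:,::-1];W=np.array([onz("top",p,.046)[:2] for p in pts])
r=cv2.minAreaRect((W*1000).astype(np.float32));print("level top mm",r)
m=mask(T,(0,0,200),(180,40,255));k,l,st,ce=cv2.connectedComponentsWithStats(m)
for z,c in((.072,ct(346,128)),(.075,ct(40,137)),(.075,ct(30,412)),(.07,ct(352,403))): print(onz("top",c,z).round(4))
S=cv2.imread("pics/scene0.png")
for p in((73.7,),): pass
# level height from two views: black end top corners
for p,q in ((ct(728,209),cs(203,24)),(ct(728,209),cs(103,78)),(ct(714,379),cs(203,24)),(ct(714,379),cs(100,76))):
    X,g=tri(p,q);print("lv",X.round(4),round(g,4))
print(T[200:206,358:382,2]);print(T[228:234,358:378].tolist()[2])
E
```

```text
FR [0.6582 0.0185 0.0582] 0.0042
FL [0.653  0.3557 0.0708] 0.0017
NL [0.3545 0.3522 0.0663] 0.0031
pivot [ 0.5091 -0.0449  0.0692] 0.001
hub [ 0.7084 -0.0481  0.1202] 0.0009
handle [ 0.689  -0.0188  0.1365] 0.0009
knob [ 0.5553 -0.0472  0.0772] 0.0004
green [ 0.4685 -0.3927  0.0385] 0.0053
level top mm ((468.6573791503906, -389.85089111328125), (33.83015441894531, 187.11758422851562), 80.5550765991211)
[0.6555 0.016  0.072 ]
[0.6517 0.3552 0.075 ]
[0.3539 0.351  0.075 ]
[0.3565 0.0128 0.07  ]
lv [ 0.5223 -0.3329  0.1412] 0.0971
lv [ 0.5596 -0.4069  0.0465] 0.0007
lv [ 0.3745 -0.3777  0.0408] 0.0006
lv [ 0.4079 -0.4588 -0.0581] 0.121
[[206 228 227 194 156 218 230 231 187 140  86  49  41  43  43  45  51  53
   60  68  69  70  71  68]
 [119 159 235 235 230 238 225 153  80  33  94 112 109  61  44  40  45  40
   54  68  68  68  68  68]
 [142 221 237 239 203 218 203  79  69 171 251 254 254 254 242 240 197 129
   79  70  70  68  69  67]
 [230 197 192 154 109 121 135 128 218 232 254 255 255 255 255 255 254 247
  126  74  68  71  70  68]
 [192 122 100  77  71  71 109 221 237 239 254 255 255 255 255 255 255 252
  131  72  71  68  69  72]
 [104  79  76  72  72  73 114 233 246 240 255 255 255 255 255 255 255 238
  107  69  71  69 141 216]]
[[234, 233, 226], [238, 237, 231], [214, 210, 201], [165, 164, 154], [113, 169, 174], [72, 218, 234], [94, 251, 254], [106, 254, 255], [88, 249, 246], [134, 254, 207], [254, 255, 255], [255, 255, 255], [239, 254, 250], [134, 235, 236], [192, 203, 198], [165, 164, 155], [87, 90, 84], [71, 74, 69], [73, 74, 70], [76, 76, 72]]
```

```bash
python3 - <<'E'
from h import *
R0=Rn.from_quat(arm.read_eef_rot()).as_matrix();print("yaw0",np.degrees(np.arctan2(R0[1,1],R0[0,1])))
P=np.array([.5091,-.0449]);
def show(t,p,z,yaws):
    for y in yaws:
        q=arm.ik([*p,z],down(y));print(t,round(np.degrees(y)),None if q is None else np.round(q,2))
a0=-.015
for th in(0,.8,1.57,1.62):
    a=a0-th;show("leg",P+.085*np.array([np.cos(a),np.sin(a)]),.128,(a+np.pi/2,a-np.pi/2))
lv=np.radians(-9.3)
show("level",(.4685,-.393),.076,(lv+np.pi/2,lv-np.pi/2))
show("strip",(.6,.1845),.151,(0,np.pi))
show("press",(.6,.1845),.18,(np.pi/2,-np.pi/2))
show("wheel",(.507,-.245),.199,(0,np.pi/2,np.pi,-np.pi/2))
E
```

```text
yaw0 -71.21575917520885
leg 89 [ 0.45  0.85 -0.7   1.74  0.72  0.83  0.96]
leg -91 [ 0.01  0.75  0.04  1.76 -0.05  0.64 -1.5 ]
leg 43 [ 0.46  0.78 -0.5   1.8   0.55  0.71  0.4 ]
leg -137 [-0.    0.74  0.24  1.82 -0.28  0.62 -1.98]
leg -1 [ 0.41  0.69 -0.31  1.95  0.37  0.55 -0.17]
leg -181 [-0.05  0.71  0.4   1.97 -0.5   0.56 -2.46]
leg -4 [ 0.4   0.68 -0.29  1.97  0.36  0.54 -0.21]
leg -184 [-0.06  0.71  0.41  1.98 -0.51  0.56 -2.5 ]
level 81 [ 0.98  0.91 -0.54  1.72  0.67  0.71  1.49]
level -99 [ 0.61  0.84  0.08  1.73 -0.11  0.57 -0.97]
strip 0 [-0.1   0.78 -0.41  1.64  0.4   0.8  -0.68]
strip 180 [ 0.24  1.04 -1.15  1.63  1.02  1.18  1.98]
press 90 [ 0.08  0.82 -0.74  1.61  0.64  0.96  0.69]
press -90 [-0.28  0.71 -0.08  1.62  0.08  0.81 -1.97]
wheel 0 [ 0.62  0.62 -0.33  1.79  0.27  0.77  0.15]
wheel 90 [ 0.84  0.7  -0.69  1.79  0.57  0.87  1.45]
wheel 180 [ 0.13  0.64  0.45  1.81 -0.38  0.77 -2.37]
wheel -90 [ 0.39  0.6   0.03  1.8  -0.02  0.74 -1.14]
```

```bash
python3 - <<'E'
from h import *
P=np.array([.5091,-.0455]);a0=-.012;r=.085
pt=lambda th:P+r*np.array([np.cos(a0-th),np.sin(a0-th)])
o=lambda th:down(a0-th+np.pi/2)
arm.movep([*pt(0),.22],o(0));arm.move_gripper(.55)
arm.line_to([*pt(0),.125],.15)
arm.move_gripper(0,25);print("grip",arm.read_opening(),arm.read_ft_force().round(1) if hasattr(arm.read_ft_force(),'round') else arm.read_ft_force())
th=0;log=[]
while th<1.62:
    th=min(th+(.13 if th<1.2 else .05),1.63)
    arm.line_to([*pt(th),.125],.09,o(th))
    f=np.array(arm.read_ft_force());t=np.array([np.sin(a0-th),-np.cos(a0-th)])
    ft=f[:2]@t;log.append((round(th,2),round(ft,1),round(float(np.linalg.norm(f)),1)))
    if th>1.5 and ft<-18: break
print(log,arm.read_opening(),arm.read_time())
cv2.imwrite("pics/top1.png",snapshot("top"))
E
```

```text
grip 0.24911658501132034 [-0.8 -0.8  5. ]
[(0.13, np.float64(1.6), 7.6), (0.26, np.float64(0.9), 8.6), (0.39, np.float64(2.0), 9.4), (0.52, np.float64(2.9), 9.9), (0.65, np.float64(2.4), 9.5), (0.78, np.float64(3.1), 10.0), (0.91, np.float64(3.5), 11.5), (1.04, np.float64(3.5), 9.6), (1.17, np.float64(3.0), 10.8), (1.3, np.float64(3.0), 10.0), (1.35, np.float64(2.1), 8.6), (1.4, np.float64(1.4), 10.0), (1.45, np.float64(2.2), 11.3), (1.5, np.float64(3.3), 12.9), (1.55, np.float64(1.7), 10.0), (1.6, np.float64(-4.8), 6.6), (1.63, np.float64(-8.9), 9.3)] 0.25171000664662924 8.7333
```

```bash
python3 - <<'E'
from h import *
arm.move_gripper(.5);arm.line_to([*np.array(arm.read_tool_pos())[:2],.25],.25)
arm.move_j([1.216, 0.615, -0.013, 1.423, 0.008, 1.103, -0.04])
T=snapshot("top");S=snapshot("scene");cv2.imwrite("pics/t2.png",T);cv2.imwrite("pics/s2.png",S)
a=cv2.resize(T[130:280,200:390],None,fx=3,fy=3,interpolation=cv2.INTER_CUBIC)
b=cv2.resize(S[125:265,150:340],None,fx=3,fy=3,interpolation=cv2.INTER_CUBIC)[:,:570]
w=np.hstack([a[:420],b[:420]])
cv2.imwrite("pics/v2.png",cv2.resize(w,(798,int(420*798/w.shape[1]))))
cv2.imwrite("pics/v2.png",cv2.resize(T[130:280,200:390],None,fx=4,fy=4,interpolation=cv2.INTER_CUBIC))
for n,im in(("top",T),("scene",S)):
    for nm,c in(("RED",RED),("BLU",BLU)):
        print(n,nm,[b for b in blobs(mask(im,*c)) if (n=="top" and b[0][1]<290 and b[0][0]<400 and b[0][0]>190) or (n=="scene" and 140<b[0][1]<230 and 140<b[0][0]<350)])
print(arm.read_time())
E
```

```text
top RED [([316, 200, 8, 8, 43], [319.2, 203.7]), ([273, 217, 3, 2, 6], [274.0, 217.5])]
top BLU [([255, 215, 20, 10, 91], [263.9, 219.7]), ([276, 214, 35, 9, 243], [292.9, 218.3])]
scene RED [([220, 142, 6, 14, 73], [222.5, 148.7]), ([259, 167, 5, 3, 13], [261.0, 167.8])]
scene BLU [([219, 158, 58, 24, 462], [246.1, 169.8])]
11.9167
```

View pics/v2.png

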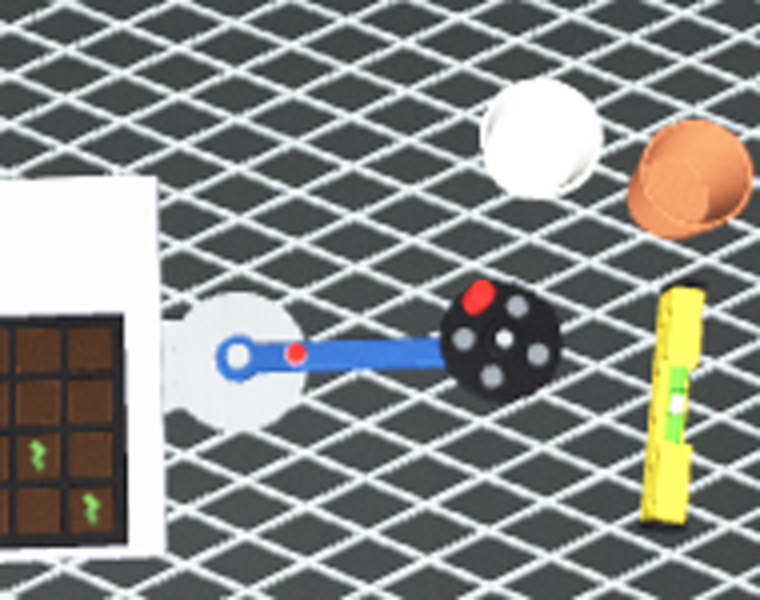

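The leg is swung out: the pivot is at (238,357), the knob at (296,352), the hub at (504,338) and the handle at (480,297). I'll check its angle in world coordinates.

```bash
python3 - <<'E'
from h import *
c=lambda x,y:(x/4+200-.37,y/4+130-.37)
p=onz("top",c(238,357),.070);k=tri((274,217.5),(261,167.8));h=onz("top",c(504,338),.112);e=onz("top",c(440,353),.068)
hd=tri((319.2,203.7),(222.5,148.7))
print(p,k,h,e,hd)
for q in(h,e): d=q-p;print(np.degrees(np.arctan2(d[1],d[0])),np.hypot(*d[:2]))
# deck yaw from end edge & strip edge
T=cv2.imread("pics/t2.png");print(proj("top",np.array([.654,.355,.075])),proj("top",np.array([.654,.016,.07])))
m=cv2.inRange(T,(225,225,225),(255,255,255));m=cv2.morphologyEx(m,cv2.MORPH_OPEN,np.ones((7,7)))
for (x,_),(col) in[((0,0),range(145,236,6))]:
    E=[];
    for x in col:
        g=T[165:190,x].astype(float).mean(1);g=np.diff(g);i=np.argmax(g);E.append((x,165+i+.5))
    W=np.array([onz("top",q,.0735)[:2] for q in E]);s=np.polyfit(W[:,1],W[:,0],1);print("far edge slope deg",np.degrees(np.arctan(-s[0])),np.polyval(s,.184),W[:,0].round(3))
E
```

```text
[ 0.50837506 -0.04580282  0.07      ] (array([ 0.50981074, -0.09104882,  0.08027878]), np.float64(0.0025532644900647726)) [ 0.51293813 -0.24814988  0.112     ] [ 0.50853248 -0.20481773  0.068     ] (array([ 0.54095606, -0.22589958,  0.13637402]), np.float64(0.0013488373961968922))
-88.7081582113771 0.2023985025094987
-89.94327597940301 0.15901499005185024
[133.55705984 176.20498288] [239.00112871 174.39747664]
far edge slope deg 0.6206051948223564 0.6618697755847153 [0.666 0.656 0.655 0.655 0.671 0.667 0.657 0.656 0.656 0.669 0.668 0.678
 0.658 0.657 0.667 0.656]
```

```bash
python3 - <<'E'
from h import *
lv=np.radians(-9.3);p=[.4685,-.393]
arm.movep([*p,.18],down(lv+np.pi/2));arm.move_gripper(.55)
arm.line_to([*p,.076],.12)
arm.move_gripper(0,40);print("op",arm.read_opening(),arm.read_finger_force())
q=np.array(arm.read_tool_pos())
arm.line_to([*p,.30],.25);print("F",np.round(arm.read_ft_force(),1))
s=np.array([.6005,.1845]);y=np.radians(.6)
arm.movep([*s,.30],down(y))
arm.line_to([*s,.160],.2);f0=np.array(arm.read_ft_force());print(f0.round(1))
z=.160
while z>.146:
    z-=.001;arm.line_to([*s,z],.03);f=np.array(arm.read_ft_force())
    if f[2]-f0[2]>2.5: break
print("z",z,f.round(1),arm.read_opening(),arm.read_time())
arm.move_gripper(.55)
arm.line_to([*s,.28],.25);arm.movep([.511,-.247,.32],down(0));arm.pause(.3)
T=snapshot("top");S=snapshot("scene");cv2.imwrite("pics/t3.png",T);cv2.imwrite("pics/s3.png",S)
a=cv2.resize(T[165:240,130:240],None,fx=5,fy=5,interpolation=cv2.INTER_CUBIC)
b=cv2.resize(S[170:240,265:405],None,fx=4,fy=4,interpolation=cv2.INTER_CUBIC)[:,:550]
cv2.imwrite("pics/v3.png",np.vstack([a[:310],b[:280]]));print(arm.read_time())
E
```

```text
op 0.27031852974790754 40.835756063461304
F [-1.  -0.3 -4.2]
[-0.1  0.3 -3.4]
z 0.15 [-0.7 -1.4  1.3] 0.27251891671921463 21.4417
24.4917
```

View pics/v3.png

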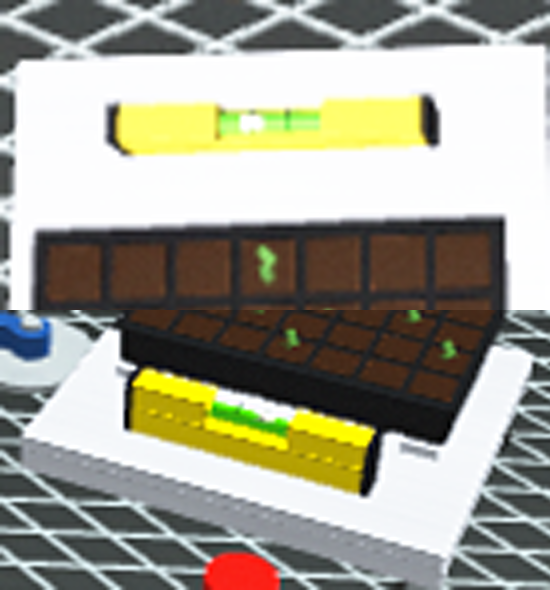

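The level lies on the strip. In the crop the window spans 218–321, the bubble is at about 252 and the right line at 287, so the bubble is about 11 mm toward the fixed feet. The leg end is low by about 1.26 turns.

```bash
cat >> h.py <<'E'
def bubble(im):
    """bubble offset in mm toward the leg (-y) from the window centre, from the top view"""
    v=im[187:192,170:200].astype(float)
    yel=(v[:,:,2]-v[:,:,1]).mean(0)+0          # yellow: R~G ; green: R<<G
    b=im[188:191,170:200,0].astype(float).mean(0);x=np.arange(170,200)
    return x,b,yel
E
cat > wind.py <<'E'
from h import *
W=np.array([.511,-.246]);r=.036
pt=lambda a:[*(W+r*np.array([np.cos(a),np.sin(a)])),.197]
def wind(a,turns,v=.08):
    n=max(1,int(np.ceil(abs(turns)*20)));F=[]
    for i in range(n):
        arm.line_to(pt(a-2*np.pi*turns*(i+1)/n),v);F.append(np.linalg.norm(arm.read_ft_force()))
    return a-2*np.pi*turns,max(F)
E
python3 - <<'E'
from wind import *
a=np.arctan2(.0201,.0299)
p=pt(a);arm.movep([p[0],p[1],.26],down(0));arm.line_to(p,.15);arm.move_gripper(0,30)
print("op",arm.read_opening()*85,np.round(arm.read_ft_force(),1))
a,F=wind(a,1.0);print(F,a,arm.read_opening()*85,arm.read_time());arm.pause(1.7)
T=snapshot("top");S=snapshot("scene");cv2.imwrite("pics/t4.png",T);cv2.imwrite("pics/s4.png",S)
for im in(cv2.imread("pics/t3.png"),T):
    x,b,y=bubble(im);print(b.round().astype(int).tolist());print(y.round().astype(int).tolist())
A=[cv2.resize(T[180:198,165:205],None,fx=14,fy=14,interpolation=cv2.INTER_CUBIC),cv2.resize(S[185:220,290:360],None,fx=8,fy=8,interpolation=cv2.INTER_CUBIC)]
cv2.imwrite("pics/v4.png",np.vstack(A));print(arm.read_time())
E
```

```text
op 17.26376442621418 [-2.1 -0.6  6.1]
12.673771023863544 -5.69133360793732 16.980596031017775 31.6417
[108, 110, 107, 63, 103, 109, 114, 114, 252, 253, 245, 251, 197, 122, 116, 117, 119, 83, 115, 118, 120, 122, 122, 122, 113, 109, 108, 109, 109, 109]
[1, 1, 1, -2, -70, -61, -57, -56, -5, -6, -8, -5, -21, -51, -53, -52, -52, -75, -62, -54, -51, -49, -49, -49, -1, 1, 1, 1, 1, 1]
[109, 108, 111, 93, 112, 115, 117, 116, 116, 116, 179, 253, 254, 253, 243, 152, 84, 90, 119, 124, 122, 124, 124, 95, 107, 108, 109, 109, 109, 109]
[1, 1, 1, -23, -58, -55, -54, -54, -54, -54, -25, -3, -3, -3, -5, -42, -73, -74, -52, -48, -48, -47, -47, -73, 1, 1, 1, 1, 1, 1]
33.4417
```

View pics/v4.png

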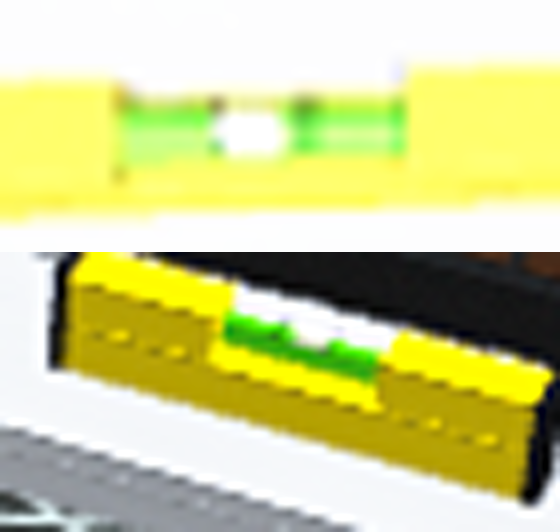

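The bubble (crop 253) lies slightly left of the middle between the lines (216 and 305). That is about 2.8 mm off, so I'll wind 0.32 turn more.

```bash
python3 - <<'E'
from wind import *
a,F=wind(-5.69133360793732,.32);print(F,a,arm.read_time());arm.pause(2.5)
T=snapshot("top");S=snapshot("scene");cv2.imwrite("pics/t5.png",T);cv2.imwrite("pics/s5.png",S)
x,b,y=bubble(T);print(b.round().astype(int).tolist());print(y.round().astype(int).tolist())
for i in range(185,192):print(i,T[i,176:192,1].tolist())
A=[cv2.resize(T[180:198,165:205],None,fx=14,fy=14,interpolation=cv2.INTER_CUBIC),cv2.resize(S[185:220,290:360],None,fx=8,fy=8,interpolation=cv2.INTER_CUBIC)]
cv2.imwrite("pics/v5.png",np.vstack(A));print(arm.read_time())
E
```

```text
11.595973167809504 -7.701952906234788 35.3667
[108, 108, 98, 96, 113, 117, 116, 115, 118, 115, 80, 240, 253, 253, 253, 213, 103, 120, 124, 124, 123, 124, 123, 122, 111, 109, 109, 108, 110, 110]
[1, 1, 2, -32, -57, -54, -54, -55, -53, -54, -72, -7, -3, -3, -4, -15, -60, -52, -48, -47, -48, -48, -55, -20, 1, 1, 1, 1, 1, 1]
185 [253, 253, 253, 253, 253, 253, 253, 253, 253, 253, 253, 253, 253, 253, 253, 253]
186 [254, 252, 252, 253, 247, 254, 254, 254, 252, 251, 246, 253, 254, 254, 254, 254]
187 [231, 224, 224, 230, 180, 234, 242, 242, 235, 224, 189, 242, 246, 247, 248, 249]
188 [250, 250, 251, 251, 197, 255, 255, 255, 255, 253, 208, 253, 254, 254, 254, 254]
189 [255, 255, 255, 255, 240, 255, 255, 255, 255, 255, 243, 255, 255, 255, 255, 255]
190 [255, 255, 255, 255, 242, 255, 255, 255, 255, 255, 242, 255, 255, 255, 255, 255]
191 [255, 255, 255, 255, 253, 254, 255, 254, 254, 255, 253, 254, 254, 254, 254, 252]
37.9667
```

View pics/v5.png

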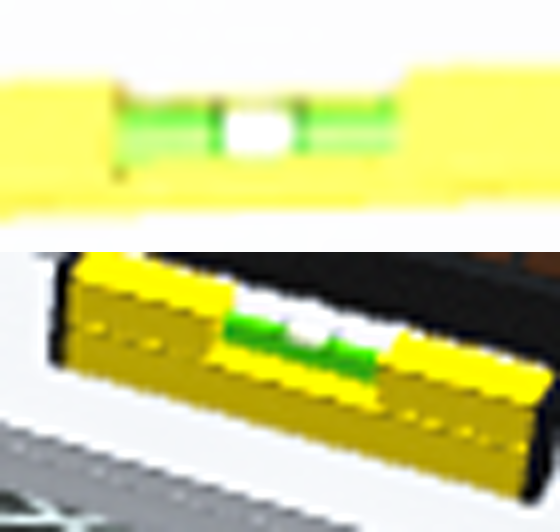

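The lines are at columns 180 and about 186.5, and the bubble is at 182.95, so it lies between them about 0.7 mm short. I'll make a small trim, re-check on averaged frames, release the handle and go press.

```bash
python3 - <<'E'
from wind import *
a,F=wind(-7.701952906234788,.06);arm.pause(.3)
arm.move_gripper(.55);p=pt(a);arm.line_to([p[0],p[1],.28],.2)
arm.pause(1.5)
A=[snapshot("top") for _ in range(8)];T=np.mean(A,axis=0);cv2.imwrite("pics/t6.png",T)
x,b,y=bubble(T);print(b.round().astype(int).tolist());print(y.round().astype(int).tolist())
w=np.clip((b-125)/128,0,1)[8:20];print("bubble",(w*x[8:20]).sum()/w.sum(),"std",np.std(A,axis=0).max())
print(T[186:189,176:192,1].mean(0).round().tolist(),arm.read_time())
m=mask(T.astype(np.uint8),(22,140,190),(33,255,255));m[:175]=0;m[205:]=0;m[:,:140]=0;m[:,225:]=0
W=np.array([onz("top",q[::-1],.121)[:2] for q in np.argwhere(m)]);print(cv2.minAreaRect((W*1000).astype(np.float32)))
E
```

```text
[108, 108, 93, 96, 113, 116, 116, 116, 116, 116, 81, 230, 253, 253, 253, 221, 107, 119, 123, 124, 124, 123, 124, 122, 110, 109, 109, 108, 109, 109]
[1, 1, 3, -35, -57, -55, -54, -54, -55, -54, -71, -11, -3, -3, -4, -13, -57, -53, -48, -48, -48, -53, -54, -21, 1, 1, 1, 1, 1, 1]
bubble 182.96710104678488 std 21.80452934598681
[245.0, 242.0, 243.0, 245.0, 209.0, 247.0, 250.0, 250.0, 248.0, 244.0, 212.0, 249.0, 251.0, 252.0, 252.0, 251.0] 41.625
((595.87158203125, 184.755615234375), (27.45355224609375, 187.50576782226562), 0.6767211556434631)[ WARN:0@8.820] global loadsave.cpp:1063 imwrite_ Unsupported depth image for selected encoder is fallbacked to CV_8U.
```

```bash
python3 - <<'E'
from h import *
s=[.599,.1848];arm.movep([*s,.28],down(np.radians(90.6)));arm.move_gripper(1.0)
arm.line_to([*s,.190],.15);f0=np.array(arm.read_ft_force());z=.190;L=[]
while z>.165:
    z-=.0005;arm.line_to([*s,z],.02);f=np.array(arm.read_ft_force())-f0
    L.append((round(z,4),round(f[2],1)))
    if f[2]>7: break
print(f0.round(1),L[-6:],arm.read_time())
arm.pause(2);f=np.array(arm.read_ft_force());print(f.round(2),np.round(arm.read_wrist_torque(),2),arm.read_tool_pos())
A=[snapshot("top") for _ in range(4)];S=snapshot("scene");cv2.imwrite("pics/t7.png",A[0])
x,b,y=bubble(np.mean(A,axis=0));print(b.round().astype(int).tolist())
cv2.imwrite("pics/v7.png",np.vstack([cv2.resize(A[0][165:215,130:240],None,fx=5,fy=5,interpolation=cv2.INTER_CUBIC),cv2.resize(S[165:225,270:380],None,fx=5,fy=5,interpolation=cv2.INTER_CUBIC)]))
print(arm.read_time())
E
```

```text
[-1.1 -0.5  0.6] [(0.182, np.float64(-0.0)), (0.1815, np.float64(-1.0)), (0.181, np.float64(0.1)), (0.1805, np.float64(0.4)), (0.18, np.float64(3.9)), (0.1795, np.float64(7.1))] 49.825
[-1.99 -0.89  7.47] [-0.21  0.42  0.02] [0.59907327 0.18487462 0.18057362]
[92, 93, 94, 95, 95, 95, 95, 95, 94, 93, 94, 92, 91, 92, 90, 90, 89, 88, 87, 86, 85, 85, 84, 82, 82, 79, 79, 77, 76, 75]
52.075
```

View pics/v7.png

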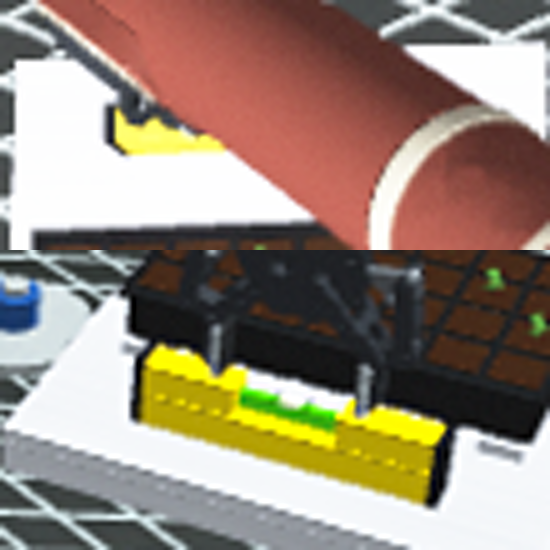

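Both fingertips press on the solid tops either side of the window at about 7 N. The bubble, at about (291,400), is central in the window (238–340).

```bash
python3 -c "
from station import ticket,arm
print(arm.read_ft_force());print(ticket.finish_job())"
```

```text
[-2.18294176 -1.58483656  6.39751954]
the job is handed in; nothing more can be done
None
```

I handed the job in at about 52 s: the leg is swung out against its stop, the level is on the strip with its bubble measured central before the press and still between the lines in the scene view during it, and both fingertips are still pressing it down with about 6–7 N.

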